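# Lengthen the rolling-pin rest one hole and lay the pin in it

## Task

The rolling-pin rest is too short for this pin: press its snap button flush with the tube, slide the outer tube out to the next hole until the button springs up and locks, then lay the rolling pin in the two forks and let go. Do it by feel: the thin tube must not be pressed or shoved hard (keep under about 25 N), and the pin must be set down, not dropped. Leave the small bowl, dish and cup where they are.

Things in the scene. Friction and masses are not known exactly. Their poses are not given: they have to be found in the camera images.
- base: wooden base board, 310 x 115 x 12, on which the rolling-pin rest stands: two steel forks on black feet, joined by a level telescoping tube along the board's x axis. Origin: centre of the board's underside; x from the fixed fork (centre near x = -102) to the sliding fork (near x = 62 at the start). The rest's own position is not measured: up to 4 off along x, 3 across, 0 to 12 in height (levelling screws).
- button_nominal (a point): on the board: where the snap button's top is if the rest stands at mid height and centred; the truth is up to 4 off along x, 3 across, 6 up or down. Round-headed steel stud, 11 across, standing 5.5 above the outer tube's flat top (30 wide). Spring 3 N to start, 6 N flush. In a hole it locks the tube (1.5 play). Held flush while the tube is pushed (10 N), it slips under the rim and stays covered.
- sleeve (a joint): how far the aluminium outer tube has slid out towards +x (m): about 0 at the start, 0.040 (to 0.042) at the next hole, 0.080 at the last. Its top has three 14 mm holes, 40 apart: one at the button, the others 40 and 80 to its -x side. At the next hole the button springs up and stops the tube dead; above 0.1 m/s it may miss. Friction 2.5 N, plus up to 3 N with the button covered; it stays where left.
- snap (a joint): how far the button is pressed (m): 0 fully out, 0.0055 flush with the tube's top, about 0.006 while covered by the tube. To push the tube there is a thumb stop, a ridge across its top 6 thick, 26 wide, 14 high, its face 14 from the button's centre on the +x side at the start (it moves with the tube): a fingertip pressing the button can push on it.
- cradle_nominal (a point): on the board: where the pin's centre ends up, half-way between the forks once the tube is at the next hole (the truth up to 4 off along x, 3 across, 6 in height). Forks 8 thick; notch 28 wide, its floor 9 below this point, arms straight to 11 above it, tips flaring to about 50 apart at 25 above. The tube's top lies 45 below it, the thumb stop's 31, the pin's barrel 20.
- pin_mid (a point): centre of the wooden rolling pin lying on the worktop: barrel 40 across, 180 long, a handle 18 across and 53 long at each end (286 overall), 0.2 to 0.4 kg; x along the pin, either end alike; the other axes may have rolled. The barrel does not fit between the forks (156 apart) until the tube is one hole longer (196 apart).
- small_bowl: small steel bowl, 96 across, 38 high, a bystander; origin at the centre of its underside
- cup: white paper cup, 76 across, 95 high, a bystander; origin at the centre of its underside
- dish: white ceramic dish, 100 across, 40 high, a bystander; origin at the centre of its underside

How it is judged:
By the outcome, as a careful person would: the job done as asked, in the order asked, and still so for the second after the job is handed in, with the robot touching nothing.
It also fails if it takes over 72 s, if anything falls off the work surface, if the arm or the gripper's body presses on something with over 40 N, if the wrist force passes 120 N, or if a joint passes its speed limit or range.

## Robot

A 6-joint arm with a two-finger parallel gripper is mounted at the origin on the work surface. World frame = base frame: x ahead of the robot, y to its left, z up, the work surface at z = 0. Lengths are in m, angles in rad, forces in N, time in s.
With the tool pointing down it reaches from about 0.4 to 0.925 m from the base axis. Payload 3.4 kg.
Tool frame: the origin (TCP) lies at the very end of the fingers, on their centre line; the grasp point (between the pads) lies 19 mm behind it; z points along the fingers, x is the direction in which the jaws open and shut, and the axes are right-handed (so a half turn about z gives the same grasp; the last joint's range is limited). The gripper opens to 85 mm and grips with 20 to 120 N. Pads are 22 mm wide; open, the fingers measure 114 mm over their backs; the gripper's body (76 mm by 85 mm) begins 54 mm behind the grasp point. The pads swing forward as they close: fully open they stand 13 mm farther back than shut.
Start: joints at [1.222, 0.307, 1.506, -0, 1.328, -0.073], TCP at [0.157, 0.553, 0.231] pointing down, gripper open.
Joint ranges: [-3.12, 3.12], [-1.05, 2.28], [0.14, 2.33], [-1.42, 4.57], [0.1, 2.73], [-2.68, 2.68]. Speed limits (rad/s): [2.57, 2.57, 3.14, 3.14, 3.14, 3.14].

## Interface

Orientations are given as [roll, pitch, yaw] about the fixed x, y, z axes, in that order (R = Rz(yaw) Ry(pitch) Rx(roll)).
In Python, from cell import arm gives the robot as it stands. The module is installed in compiled form; this text tells all that it offers.
- The arm moves only by the shell command python3 -m jog 'ROWS'. ROWS is JSON, a list of rows, each an object of numbers: "dx", "dy", "dz": the shift along the tool's x, y, z normalised to -1 to 1, where 1 is 0.05 m; "twist": the turn about the tool's z normalised to -1 to 1, where 1 is pi rad; "hand": the opening, from -1 (shut) to 1 (fully open). A call has 1 to 12 rows; each row shifts and turns the commanded pose from where the row before left it, along the tool's axes as they then stand; what a row does not reach is not made up. A row lasts 1/10 s, in which the tool goes at most 50 mm and 8.59 degrees, less where a joint would pass 70% of its speed; a pose out of reach is approached as far as the arm can. A call with a number of a shift or a turn outside -1 to 1 is refused whole. A call with a gripper value outside its range is refused whole. The fingers move at their own pace and stop on an object; the grip force is fixed at half the most. Time passes only in rows, so rows that do not move let the fingers close. It gives the time, the measured TCP pose, the force and the opening at its end, in the units of the state.
- arm.observe(): the state, without advancing time (a new reading comes with each control period).
- arm.camera(name): name is "scene" or "top" or "wrist"; returns (picture, depth): 420x560x3 uint8, blue, green, red; 420x560 float32, m along the optical axis (not along the pixel's ray), 0 where there is no reading.
- arm.calibration(name): a dict with "mtx" (3x3 intrinsics, pixels), "xyz" and "orientation" of the camera in the world; the wrist camera has in their place "hand_eye" (4x4, takes a point from camera to tool coordinates, whose origin is the TCP and whose axes are the tool frame's). Camera axes: x right, y up, looking along -z (the intrinsics and any distortion apply to the point x, -y, -z); pixel columns grow to the right and rows downward; lengths in m; the calibration is good to about 2 mm. A picture is of the moment at which its call begins: read the wrist's pose just before it. calibration takes no time and is no camera call.
- arm.finish_job(): hands the job in, once; it reports no verdict.
Trained networks look in the newest picture that a camera, given by its name, has taken for a name from the list of things; names that differ only in an ending like _2 or _b are one class to them, and where a whole thing is asked for, a point or a joint stands for the part that bears it (a point fixed in the world has none). Each returns a list of dicts, best first, with "p" (0 to 1); they miss things now and then, are a little off and sometimes report something else, mostly with a low value. They report only what shows in the picture. A call takes as long as a camera call.
- arm.search_frame(camera, name): "box" ([left, top, right, bottom] in pixels, round what is visible of it).
- arm.masks_of(camera, name): "mask" (420x560 bool, what is visible of it) and "box" ([left, top, right, bottom] in pixels, round what is visible of it).
The state is a dict: "clock": time; "joint_positions": joint angles; "qvel": joint speeds; "joint_torque": joint torques, N m; "ee_pos": TCP position; "orientation": TCP orientation; "contact_force": force on the tool from outside, world axes, zero at the start; "wrist_torque": the same for the moment, N m; "gripper_width": finger opening in m.
Only numpy, scipy, OpenCV 4.12 (cv2) and the standard library are available. Lean on these libraries where they do the work, as an engineer would, in place of code of your own. Each camera call takes 0.05 s, during which the arm holds its last target. There are 200 camera calls.

## Working session

There is one attempt and no reset: what is moved stays moved. The work goes in short steps, Python scripts to look and compute and a shell command to move; the robot and the scene stay as the last step left them, time stands still between calls to the robot, and variables do not carry over. Pictures are saved under pics/ and viewed, about 8 in all and at most 12, crops included, and the job is handed in when it is done.

```bash
mkdir -p pics; cat > h.py <<'E'
import numpy as np, cv2
from scipy.spatial.transform import Rotation as R
from cell import arm
def T(cam,s=None):
    c=arm.calibration(cam); M=np.eye(4)
    if 'hand_eye' in c:
        s=s or arm.observe(); M[:3,:3]=R.from_euler('xyz',s['orientation']).as_matrix(); M[:3,3]=s['ee_pos']
        M=M@np.array(c['hand_eye'])
    else:
        o=np.array(c['orientation']); M[:3,:3]=o if o.shape==(3,3) else R.from_euler('xyz',o).as_matrix(); M[:3,3]=c['xyz']
    return np.array(c['mtx']),M
def shot(cam,name=None):
    s=arm.observe(); K,M=T(cam,s); im,d=arm.camera(cam)
    if name: cv2.imwrite(f'pics/{name}.png',im)
    v,u=np.mgrid[:420,:560]
    P=np.stack([(u-K[0,2])/K[0,0]*d,-(v-K[1,2])/K[1,1]*d,-d],-1)@M[:3,:3].T+M[:3,3]
    P[d==0]=np.nan
    return im,d,P,K,M
E
python3 - <<'E'
from h import *
for c in ['top','scene','wrist']: print(c,arm.calibration(c))
print(arm.observe())
for c in ['top','scene']:
    im,d,P,K,M=shot(c,c+'0')
    for n in ['base','sleeve','snap','pin_mid','small_bowl','cup','dish']:
        for r in arm.masks_of(c,n)[:1]:
            Q=P[r['mask']]; Q=Q[~np.isnan(Q[:,0])]
            if len(Q): print(c,n,round(r['p'],2),r['box'],np.nanmedian(Q,0).round(3),Q.min(0).round(3),Q.max(0).round(3))
E
```

```text
top {'mtx': array([[434.58406573,   0.        , 275.95127342],
       [  0.        , 434.58406573, 207.14043438],
       [  0.        ,   0.        ,   1.        ]]), 'xyz': array([0.44037401, 0.11697243, 1.05038909]), 'orientation': array([ 0.08227391, -0.00319985, -1.57494014])}
scene {'mtx': array([[455.94206156,   0.        , 284.97739952],
       [  0.        , 455.94206156, 213.01968553],
       [  0.        ,   0.        ,   1.        ]]), 'xyz': array([ 1.12085268, -0.46158096,  0.73339357]), 'orientation': array([ 0.93294108, -0.02117621,  0.81079798])}
wrist {'mtx': array([[330.22759435,   0.        , 280.00787419],
       [  0.        , 330.22759435, 207.35441159],
       [  0.        ,   0.        ,   1.        ]]), 'hand_eye': array([[ 9.99998882e-01, -1.20458430e-03, -8.85434866e-04,
         6.06373236e-04],
       [-1.42673039e-03, -9.45879233e-01, -3.24515704e-01,
        -8.38284184e-02],
       [-4.46607931e-04,  3.24516604e-01, -9.45879894e-01,
        -1.42203725e-01],
       [ 0.00000000e+00,  0.00000000e+00,  0.00000000e+00,
         1.00000000e+00]])}
{'clock'
[... 1323 characters left out ...]
0.34  -0.004] [0.366 0.454 0.044]
scene base 0.7 [135.3, 249.0, 247.1, 371.6] [ 0.595 -0.173  0.012] [ 0.356 -0.232 -0.002] [ 0.677 -0.068  0.122]
scene sleeve 0.7 [161.8, 258.7, 226.9, 334.4] [ 0.582 -0.157  0.064] [ 0.433 -0.209  0.009] [ 0.611 -0.084  0.138]
scene pin_mid 0.62 [275.7, 212.2, 357.5, 278.9] [0.579 0.179 0.031] [ 0.418  0.161 -0.002] [0.703 0.243 0.043]
scene small_bowl 0.87 [212.6, 233.2, 256.4, 266.2] [0.45  0.031 0.021] [ 0.419 -0.026 -0.001] [0.512 0.097 0.04 ]
scene cup 0.72 [288.2, 162.0, 318.9, 182.2] [0.307 0.403 0.025] [ 0.219  0.339 -0.003] [0.372 0.486 0.042]
scene dish 0.8 [283.9, 160.1, 316.8, 180.1] [0.307 0.403 0.024] [ 0.219  0.339 -0.003] [0.372 0.496 0.042]
```

```bash
python3 - <<'E'
import cv2
a=cv2.imread('pics/top0.png')[70:340,100:460]; b=cv2.imread('pics/scene0.png')[140:400,110:370]
a=cv2.resize(a,None,fx=1.2,fy=1.2); b=cv2.resize(b,(int(a.shape[0]*1),a.shape[0]))
c=cv2.hconcat([a,b]); print(c.shape); cv2.imwrite('pics/c0.png',c)
E
```

```text
(324, 756, 3)
```

View pics/c0.png

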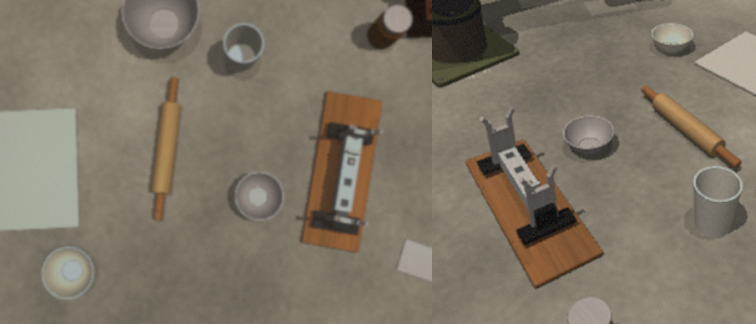

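```bash
cat >> h.py <<'E'
def rows(target,yaw=None):
    s=arm.observe(); Rm=R.from_euler('xyz',s['orientation']).as_matrix()
    d=Rm.T@(np.array(target)-s['ee_pos']); print('units x,y,z',(d/0.05).round(3),end=' ')
    if yaw is not None:
        a=(yaw-s['orientation'][2]+np.pi/2)%np.pi-np.pi/2
        print('twist(units, tool z down so negated)',round(-a/np.pi,4),'rows>=',abs(a)/np.radians(8.59))
E
python3 - <<'E'
from h import *
im,d,P,K,M=shot('top')
for n,zr in [('base',(0.006,0.018)),('pin_mid',(0.02,0.06))]:
    m=arm.masks_of('top',n)[0]['mask']
    Q=P[m]; Q=Q[(Q[:,2]>zr[0])&(Q[:,2]<zr[1])]
    r=cv2.minAreaRect(Q[:,:2].astype(np.float32)*1000); print(n,r)
    r=np.array(cv2.fitLine(Q[:,:2].astype(np.float32),cv2.DIST_L2,0,.01,.01)).ravel(); print(r,np.degrees(np.arctan2(r[1],r[0])))
rows([0.45,0.3,0.28],1.49); print(); rows([0.45,-.14,.28])
E
```

```text
base ((513.005615234375, -147.88687133789062), (117.1775131225586, 310.46978759765625), 79.4614028930664)
[ 0.98122174 -0.19288306  0.518368   -0.14320786] -11.121084
pin_mid ((557.74609375, 203.8716583251953), (39.696197509765625, 282.8849792480469), 83.65386199951172)
[ 0.9938422  -0.1108047   0.55667615  0.20266293] -6.361705
units x,y,z [-3.276  7.025 -0.973] twist(units, tool z down so negated) -0.0621 rows>= 1.3006152261895918

units x,y,z [-11.744   9.422  -0.973]
```

```bash
python3 -m jog '[{"dy":1},{"dy":1},{"dy":1},{"dy":1},{"dy":1},{"dx":-0.88,"dy":0.43},{"dx":-0.88,"dy":0.43},{"dx":-0.88,"dy":0.43},{"dx":-0.88,"dy":0.43},{"dx":-0.88,"dy":0.43},{"dx":-0.88,"dy":0.43},{"dx":-0.88,"dy":0.43}]'; python3 -m jog '[{"dx":-0.88,"dy":0.43,"hand":-1},{"dx":-0.88,"dy":0.43,"hand":-1},{"dx":-0.88,"dy":0.43,"hand":-1},{"dx":-0.88,"dy":0.43,"hand":-1},{"dx":-0.88,"dy":0.43,"hand":-1},{"dx":-0.88,"dy":0.43,"twist":-0.029,"hand":-1},{"hand":-1},{"hand":-1}]'
python3 - <<'E'
from h import *
im,d,P,K,M=shot('wrist','w1')
print(arm.observe()['ee_pos'],arm.observe()['orientation'],arm.observe()['contact_force'],arm.observe()['gripper_width'])
for n in ['base','sleeve','snap','button_nominal']:
    for r in arm.masks_of('wrist',n)[:2]:
        Q=P[r['mask']]; Q=Q[~np.isnan(Q[:,0])]
        if len(Q): print(n,round(r['p'],2),r['box'],np.nanmedian(Q,0).round(4),Q.min(0).round(3),Q.max(0).round(3))
cv2.imwrite('pics/w1d.png',np.nan_to_num(P[...,2]*1500).clip(0,255).astype(np.uint8))
E
```

```text
[0.15657579 0.55326716 0.23132084] [ 3.14158483e+00 -2.33631294e-05  1.29506603e+00] [-0.29530438 -0.25941884 -0.92909148] 0.08534998438851864validation failed for argument at $[0]...
validation failed for argument at $[0]...
```

View pics/w1.png

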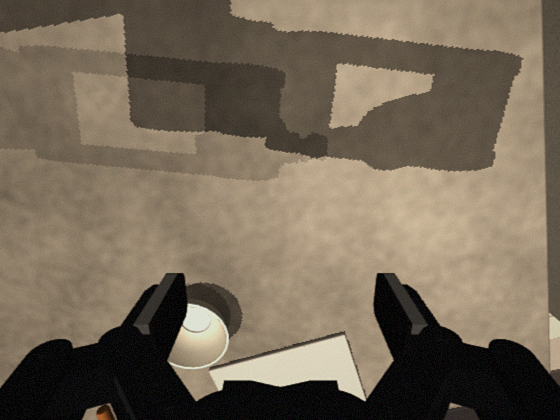

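```bash
python3 -m jog '[{"dx":0,"dy":1,"dz":0,"twist":0,"hand":-1},{"dx":0,"dy":1,"dz":0,"twist":0,"hand":-1},{"dx":0,"dy":1,"dz":0,"twist":0,"hand":-1},{"dx":0,"dy":1,"dz":0,"twist":0,"hand":-1},{"dx":0,"dy":1,"dz":0,"twist":0,"hand":-1},{"dx":-0.88,"dy":0.43,"dz":0,"twist":0,"hand":-1},{"dx":-0.88,"dy":0.43,"dz":0,"twist":0,"hand":-1},{"dx":-0.88,"dy":0.43,"dz":0,"twist":0,"hand":-1},{"dx":-0.88,"dy":0.43,"dz":0,"twist":0,"hand":-1},{"dx":-0.88,"dy":0.43,"dz":0,"twist":0,"hand":-1},{"dx":-0.88,"dy":0.43,"dz":0,"twist":0,"hand":-1},{"dx":-0.88,"dy":0.43,"dz":0,"twist":0,"hand":-1}]'; python3 -m jog '[{"dx":-0.88,"dy":0.43,"dz":0,"twist":0,"hand":-1},{"dx":-0.88,"dy":0.43,"dz":0,"twist":0,"hand":-1},{"dx":-0.88,"dy":0.43,"dz":0,"twist":0,"hand":-1},{"dx":-0.88,"dy":0.43,"dz":0,"twist":0,"hand":-1},{"dx":-0.88,"dy":0.43,"dz":0,"twist":0,"hand":-1},{"dx":-0.88,"dy":0.43,"dz":0,"twist":-0.029,"hand":-1},{"dx":0,"dy":0,"dz":0,"twist":0,"hand":-1},{"dx":0,"dy":0,"dz":0,"twist":0,"hand":-1}]'
python3 - <<'E'
from h import *
im,d,P,K,M=shot('wrist','w2')
print(arm.observe())
for n in ['base','sleeve','snap','button_nominal']:
    for r in arm.masks_of('wrist',n)[:2]:
        Q=P[r['mask']]; Q=Q[~np.isnan(Q[:,0])]
        if len(Q): print(n,round(r['p'],2),r['box'],np.nanmedian(Q,0).round(4),Q.min(0).round(3),Q.max(0).round(3))
np.save('w2P.npy',P)
E
```

```text
clock: 2.4
ee_pos: [0.4582, 0.146, 0.2316]
orientation: [3.141, -0.0, 1.295]
contact_force: [0.7, 0.4, -0.3]
gripper_width: -0.0005
clock: 3.2
ee_pos: [0.5103, -0.1425, 0.231]
orientation: [-3.141, -0.001, 1.382]
contact_force: [-0.0, 0.3, -0.4]
gripper_width: 0.0
{'clock': 3.25, 'joint_positions': array([-3.50479096e-01,  2.43731772e-01,  1.59969525e+00,  6.27428081e-04,
        1.29920885e+00, -1.73488975e+00]), 'qvel': array([ 0.03100632, -0.01150402,  0.01396956,  0.00099591,  0.00058361,
       -0.0010391 ]), 'joint_torque': array([-1.04596071e+00, -4.07833850e+01, -2.52679914e+01, -1.06052526e-01,
       -9.24736471e-02, -1.70757528e-02]), 'ee_pos': array([ 0.50994169, -0.14124982,  0.23104945]), 'orientation': array([-3.14066211e+00, -7.66563463e-04,  1.38424166e+00]), 'contact_force': array([0.20279099, 0.44004447, 1.19613822]), 'wrist_torque': array([0.04189016, 0.03382503, 0.04567133]), 'gripper_width': -4.223086396384428e-06}
base 0.88 [216.6, 20.2, 331.6, 294.7] [ 0.472  -0.1311  0.0115] [ 0.353 -0.23  -0.001] [ 0.673 -0.064  0.132]
sleeve 0.6 [237.3, 103.6, 316.9, 293.3] [ 0.5362 -0.1465  0.0654] [ 0.432 -0.217  0.01 ] [ 0.64  -0.113  0.255]
sleeve 0.51 [273.6, 198.8, 278.5, 206.1] [ 0.5262 -0.1489  0.0697] [ 0.522 -0.153  0.066] [ 0.531 -0.144  0.073]
button_nominal 0.83 [219.4, 21.5, 331.0, 295.6] [ 0.4704 -0.1317  0.0115] [ 0.349 -0.235 -0.003] [ 0.675 -0.064  0.253]
```

View pics/w2.png

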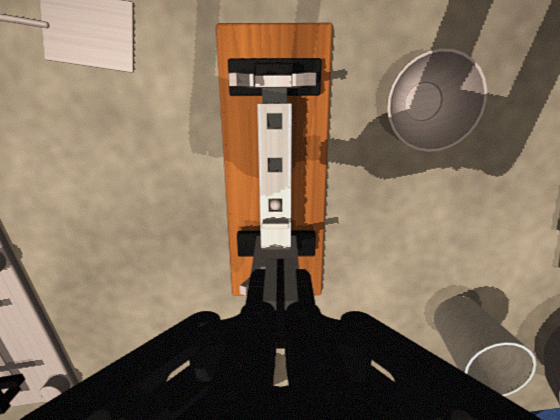

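```bash
python3 - <<'E'
from h import *
P=np.load('w2P.npy'); im=cv2.imread('pics/w2.png')
g=cv2.cvtColor(im,cv2.COLOR_BGR2GRAY)
# tube top
Q=P[105:200,255:297].reshape(-1,3); Q=Q[(Q[:,2]>0.055)&(Q[:,2]<.075)]
zt=np.median(Q[:,2]); q=Q[abs(Q[:,2]-zt)<.004]
print('tube z',zt,len(q), cv2.minAreaRect((q[:,:2]*1000).astype(np.float32)))
K,M=T('wrist')
def at(u,v,z):
    r=M[:3,:3]@np.array([(u-K[0,2])/K[0,0],-(v-K[1,2])/K[1,1],-1]); return M[:3,3]+r*(z-M[2,3])/r[2]
for u,v,z in [(275,120.5,zt),(275,165,zt),(275.7,204.5,zt+.004)]: print(at(u,v,z).round(4))
print(P[196:232:2,275].round(4)); print(P[200:209,272:280,2].round(4))
cv2.imwrite('pics/w2c.png',cv2.resize(im[90:300,215:335],None,fx=2.8,fy=2.8,interpolation=cv2.INTER_CUBIC))
E
```

```text
tube z 0.06537359436158402 2847 ((479.8074951171875, -140.9814453125), (29.920799255371094, 89.02491760253906), 79.234130859375)
[ 0.4492 -0.1323  0.0654]
[ 0.4893 -0.1399  0.0654]
[ 0.5268 -0.1462  0.0694]
[[ 0.5194 -0.1482  0.0653]
 [ 0.5214 -0.1486  0.0654]
 [ 0.5226 -0.1488  0.0681]
 [ 0.5237 -0.149   0.0709]
 [ 0.5257 -0.1493  0.071 ]
 [ 0.5276 -0.1497  0.0713]
 [ 0.5297 -0.1501  0.071 ]
 [ 0.5352 -0.1513  0.0608]
 [ 0.536  -0.1514  0.0645]
 [ 0.5381 -0.1518  0.0644]
 [ 0.5398 -0.1522  0.0654]
 [ 0.5416 -0.1525  0.0662]
 [ 0.5426 -0.1527  0.069 ]
 [ 0.5424 -0.1525  0.0751]
 [ 0.5427 -0.1525  0.0794]
 [ 0.5449 -0.153   0.0792]
 [ 0.5471 -0.1534  0.0786]
 [ 0.5545 -0.155   0.0656]]
[[0.0659 0.068  0.0671 0.0681 0.067  0.0669 0.0668 0.0642]
 [0.0667 0.068  0.0699 0.0685 0.0677 0.0682 0.0688 0.0669]
 [0.0681 0.0682 0.0701 0.0709 0.0697 0.0692 0.0689 0.0683]
 [0.0688 0.0695 0.0708 0.07   0.0696 0.07   0.0685 0.0698]
 [0.0712 0.0693 0.0711 0.071  0.0708 0.0698 0.0691 0.0674]
 [0.0702 0.0708 0.0712 0.0711 0.0731 0.0709 0.0702 0.0698]
 [0.0699 0.0704 0.0704 0.0713 0.0707 0.0721 0.0702 0.0693]
 [0.0705 0.071  0.0719 0.0709 0.0719 0.0701 0.0694 0.0693]
 [0.069  0.0703 0.0703 0.071  0.0696 0.07   0.0701 0.0675]]
```

View pics/w2c.png

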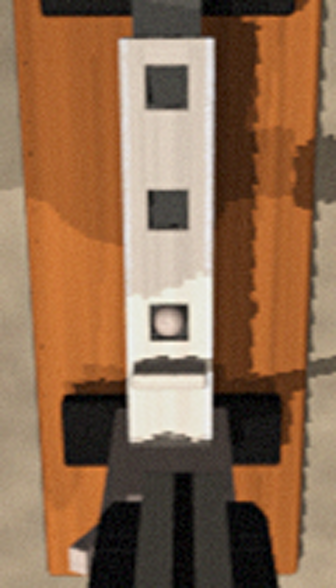

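```bash
python3 - <<'E'
from h import *
for i in range(2):
    im,d,P,K,M=shot('wrist')
    Q=P[100:210,245:305].reshape(-1,3); q=Q[(Q[:,2]>.062)&(Q[:,2]<.0685)]
    c,s,a=cv2.minAreaRect((q[:,:2]*1000).astype(np.float32)); print(c,s,a,np.median(q[:,2]))
    B=P[190:215,265:287].reshape(-1,3); b=B[(B[:,2]>.0695)&(B[:,2]<.075)]; print('btn',len(b),b.mean(0),np.percentile(b[:,2],95))
    L=P[205:235,255:297].reshape(-1,3); b=L[(L[:,2]>.077)&(L[:,2]<.085)]; print('stop',len(b),b.mean(0), b.min(0))
    s=arm.observe(); print(s['ee_pos'],s['orientation'])
rows([0.5265,-.1495,.10],np.radians(79.3))
E
```

```text
(481.9259033203125, -141.17213439941406) (30.048229217529297, 102.76583099365234) 79.51834106445312 0.06548688464167712
btn 39 [ 0.52765072 -0.14933618  0.07050172] 0.07139177066548004
stop 170 [ 0.54469418 -0.15279615  0.0791744 ] [ 0.54020752 -0.16549152  0.07707578]
[ 0.51015642 -0.13987393  0.23143203] [-3.14154893e+00 -1.79471882e-04  1.38798881e+00]
(482.1062316894531, -141.26051330566406) (30.050107955932617, 102.79633331298828) 79.61688995361328 0.06552062423278557
btn 50 [ 0.52746592 -0.14944945  0.07042605] 0.07146268545588304
stop 177 [ 0.54461767 -0.15287328  0.07914086] [ 0.54009157 -0.16569842  0.07708683]
[ 0.51024237 -0.14001585  0.23147193] [ 3.14148961e+00 -6.03993785e-05  1.38801882e+00]
units x,y,z [-0.128  0.354  2.629] twist(units, tool z down so negated) 0.0013 rows>= 0.026498306182622753
```

```bash
python3 -m jog '[{"dx":-0.03,"dy":0.09,"dz":0.9,"twist":0,"hand":-1},{"dx":-0.03,"dy":0.09,"dz":0.9,"twist":0,"hand":-1},{"dx":-0.03,"dy":0.09,"dz":0.8,"twist":0,"hand":-1},{"dx":-0.04,"dy":0.08,"dz":0.3,"twist":0,"hand":-1},{"dx":0,"dy":0,"dz":0.06,"twist":0,"hand":-1},{"dx":0,"dy":0,"dz":0,"twist":0,"hand":-1},{"dx":0,"dy":0,"dz":0,"twist":0,"hand":-1},{"dx":0,"dy":0,"dz":0,"twist":0,"hand":-1}]'
python3 - <<'E'
from h import *
s=arm.observe(); print(s['ee_pos'],s['contact_force'],s['orientation']); rows([.5265,-.1493,.0735],np.radians(79.3))
im,d,P,K,M=shot('wrist'); cv2.imwrite('pics/w3.png',im[60:330,120:440])
E
```

```text
clock: 4.35
ee_pos: [0.5274, -0.1511, 0.0849]
orientation: [3.139, 0.001, 1.386]
contact_force: [0.3, -0.0, -0.2]
gripper_width: -0.0001
[ 0.52735759 -0.15105629  0.08487958] [ 0.2584888  -0.02504849 -0.19551311] [3.13856813e+00 5.43584088e-04 1.38645480e+00]
units x,y,z [ 0.032 -0.024  0.228] twist(units, tool z down so negated) 0.0008 rows>= 0.01606619188230173
```

View pics/w3.png

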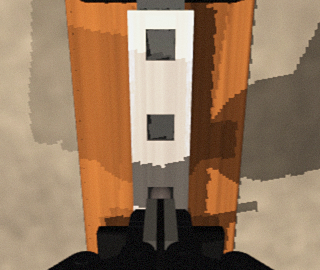

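```bash
python3 -m jog '[{"dx":0.03,"dy":-0.02,"dz":0.1,"twist":0,"hand":-1},{"dx":0,"dy":0,"dz":0.08,"twist":0,"hand":-1},{"dx":0,"dy":0,"dz":0.02,"twist":0,"hand":-1},{"dx":0,"dy":0,"dz":0,"twist":0,"hand":-1},{"dx":0,"dy":0,"dz":0,"twist":0,"hand":-1}]'
for i in 1 2; do python3 -m jog '[{"dx":0,"dy":0,"dz":0.02,"twist":0,"hand":-1},{"dx":0,"dy":0,"dz":0,"twist":0,"hand":-1}]'; done
```

```text
clock: 4.9
ee_pos: [0.5256, -0.1493, 0.0732]
orientation: [-3.141, -0.0, 1.386]
contact_force: [-0.4, 0.3, 0.3]
gripper_width: -0.0001
clock: 5.1
ee_pos: [0.5256, -0.1493, 0.0722]
orientation: [-3.141, -0.0, 1.386]
contact_force: [-0.4, -0.5, 0.5]
gripper_width: -0.0002
clock: 5.3
ee_pos: [0.5257, -0.1493, 0.0714]
orientation: [3.141, 0.0, 1.386]
contact_force: [0.6, -0.4, 1.3]
gripper_width: 0.0001
```

```bash
for i in 1 2 3 4; do python3 -m jog '[{"dx":0,"dy":0,"dz":0.02,"twist":0,"hand":-1},{"dx":0,"dy":0,"dz":0,"twist":0,"hand":-1}]' | grep -E "ee_pos|force"; done
```

```text
ee_pos: [0.5258, -0.1493, 0.0705]
contact_force: [-0.4, -0.2, 3.6]
ee_pos: [0.5258, -0.1493, 0.0695]
contact_force: [-1.1, -0.3, 2.7]
ee_pos: [0.5258, -0.1494, 0.0684]
contact_force: [-1.2, -0.1, 3.7]
ee_pos: [0.5258, -0.1493, 0.0673]
contact_force: [-0.0, -0.9, 4.6]
```

```bash
for i in 1 2 3; do python3 -m jog '[{"dx":0,"dy":0,"dz":0.01,"twist":0,"hand":-1},{"dx":0,"dy":0,"dz":0,"twist":0,"hand":-1}]' | grep -E "ee_pos|force"; done
```

```text
ee_pos: [0.5258, -0.1493, 0.0669]
contact_force: [-0.3, -0.3, 5.4]
ee_pos: [0.5258, -0.1494, 0.0664]
contact_force: [0.4, 0.3, 4.8]
ee_pos: [0.5258, -0.1493, 0.066]
contact_force: [-0.9, -0.1, 6.4]
```

```bash
for i in 1 2 3; do python3 -m jog '[{"dx":0,"dy":0,"dz":0.006,"twist":0,"hand":-1},{"dx":0,"dy":0,"dz":0,"twist":0,"hand":-1},{"dx":0,"dy":0,"dz":0,"twist":0,"hand":-1}]' | grep -E "ee_pos|force"; done
```

```text
ee_pos: [0.5258, -0.1494, 0.066]
contact_force: [-1.2, 0.1, 7.7]
ee_pos: [0.5258, -0.1494, 0.066]
contact_force: [-1.5, 0.1, 9.9]
ee_pos: [0.5258, -0.1494, 0.066]
contact_force: [-2.7, 0.2, 12.1]
```

```bash
python3 -m jog '[{"dx":0,"dy":0.04,"dz":0,"twist":0,"hand":-1},{"dx":0,"dy":0.04,"dz":0,"twist":0,"hand":-1},{"dx":0,"dy":0,"dz":0,"twist":0,"hand":-1}]'| grep -E "ee_pos|force"; for i in 1 2 3; do python3 -m jog '[{"dx":0,"dy":0.02,"dz":0,"twist":0,"hand":-1},{"dx":0,"dy":0,"dz":0,"twist":0,"hand":-1}]' | grep -E "ee_pos|force"; done
```

```text
ee_pos: [0.5285, -0.1498, 0.0659]
contact_force: [-4.3, -0.3, 13.6]
ee_pos: [0.5289, -0.1499, 0.0659]
contact_force: [-4.9, 0.9, 14.9]
ee_pos: [0.5301, -0.1501, 0.0659]
contact_force: [-5.2, 0.3, 14.0]
ee_pos: [0.531, -0.1503, 0.0658]
contact_force: [-5.5, 0.1, 14.6]
```

```bash
for i in 1 2 3 4; do python3 -m jog '[{"dx":0,"dy":0.02,"dz":0,"twist":0,"hand":-1},{"dx":0,"dy":0,"dz":0,"twist":0,"hand":-1}]' | grep -E "ee_pos|force"; done
```

```text
ee_pos: [0.532, -0.1505, 0.0659]
contact_force: [-3.7, 0.8, 14.1]
ee_pos: [0.533, -0.1506, 0.0659]
contact_force: [-4.4, 0.7, 13.7]
ee_pos: [0.534, -0.1508, 0.0659]
contact_force: [-5.2, 1.4, 14.4]
ee_pos: [0.5349, -0.151, 0.0659]
contact_force: [-3.9, -0.1, 14.1]
```

```bash
cat >> h.py <<'E'
def rear(save=None):
    # how far the tube's rear end has moved along its axis, mm
    im,d,P,K,M=shot('wrist',save); a=np.radians(-10.5); ax=np.array([np.cos(a),np.sin(a)]); n=np.array([-ax[1],ax[0]])
    Q=P.reshape(-1,3); rel=Q[:,:2]-[.5275,-.1494]; t=rel@ax; w=rel@n
    k=(abs(w)<.006)|True; k=(abs(w)>.008)&(abs(w)<.013)&(Q[:,2]>.060)&(Q[:,2]<.0705)&(t>-.12)&(t<0)
    h=np.histogram(t[k]*1000,np.arange(-120,0,2))[0]; print('rear t mm',np.percentile(t[k]*1000,[0.5,1,2]).round(1),k.sum())
E
python3 -c "
from h import *
rear('w4')"
```

```text
rear t mm [-107.7 -107.6 -107.4] 5409
```

```bash
python3 -c "
import cv2
cv2.imwrite('pics/w4c.png',cv2.resize(cv2.imread('pics/w4.png')[0:330,160:400],None,fx=1.8,fy=1.8))"
```

```text
(no output)
```

View pics/w4c.png

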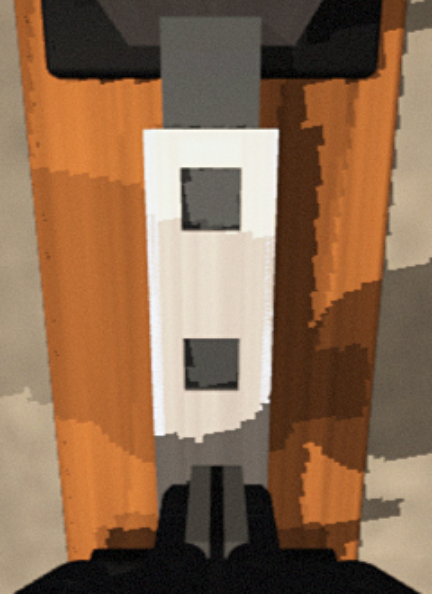

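```bash
cat >> h.py <<'E'
def at(u,v,z,M=None):
    K,M0=T('wrist'); M=M0
    r=M[:3,:3]@np.array([(u-K[0,2])/K[0,0],-(v-K[1,2])/K[1,1],-1]); return M[:3,3]+r*(z-M[2,3])/r[2]
E
python3 -c "
from h import *
for u,v in [(276.7,110.6),(277.2,202.2),(276,71.5)]:
    p=at(u,v,.0655); print(p.round(4), (p[:2]-[.5275,-.1494])@[.983,-.182])"
```

```text
[ 0.4588 -0.1376  0.0655] -0.06964616001853095
[ 0.4982 -0.1447  0.0655] -0.029691608963929528
[ 0.444  -0.135   0.0655] -0.08468497963858947
```

```bash
for i in 1 2 ; do python3 -m jog '[{"dx":0,"dy":0.04,"dz":0,"twist":0,"hand":-1},{"dx":0,"dy":0.04,"dz":0,"twist":0,"hand":-1},{"dx":0,"dy":0,"dz":0,"twist":0,"hand":-1}]' | grep -E "ee_pos|force"; done
python3 -m jog '[{"dx":0,"dy":0,"dz":-0.05,"twist":0,"hand":-1},{"dx":0,"dy":0,"dz":-0.03,"twist":0,"hand":-1},{"dx":0,"dy":0,"dz":0,"twist":0,"hand":-1}]'| grep -E "ee_pos|force"
for i in 1 2 3 4; do python3 -m jog '[{"dx":0,"dy":0.03,"dz":0,"twist":0,"hand":-1},{"dx":0,"dy":0,"dz":0,"twist":0,"hand":-1}]' | grep -E "ee_pos|force"; done
```

```text
ee_pos: [0.5395, -0.1519, 0.0659]
contact_force: [-3.3, 0.7, 11.8]
ee_pos: [0.5436, -0.1526, 0.0659]
contact_force: [-3.4, 0.5, 12.4]
ee_pos: [0.5442, -0.1527, 0.0686]
contact_force: [1.1, 0.0, -1.1]
ee_pos: [0.5459, -0.153, 0.0685]
contact_force: [0.0, -0.8, 0.1]
ee_pos: [0.5475, -0.1533, 0.0687]
contact_force: [-1.4, -0.5, 0.0]
ee_pos: [0.549, -0.1536, 0.0689]
contact_force: [0.3, -1.0, 0.6]
ee_pos: [0.5494, -0.1536, 0.0688]
contact_force: [-2.0, -0.3, 1.4]
```

```bash
for i in 1 2 3 4; do python3 -m jog '[{"dx":0,"dy":0.04,"dz":0,"twist":0,"hand":-1},{"dx":0,"dy":0.04,"dz":0,"twist":0,"hand":-1}]' | grep -E "ee_pos|force"; done
```

```text
ee_pos: [0.552, -0.1541, 0.0687]
contact_force: [-5.8, 0.3, 3.8]
ee_pos: [0.5559, -0.1549, 0.0687]
contact_force: [-5.7, 1.3, 3.9]
ee_pos: [0.5598, -0.1555, 0.0687]
contact_force: [-6.0, 1.2, 4.7]
ee_pos: [0.5634, -0.1562, 0.0686]
contact_force: [-7.0, 0.8, 4.3]
```

```bash
python3 -m jog '[{"dx":0,"dy":0.04,"dz":0,"twist":0,"hand":-1},{"dx":0,"dy":0.04,"dz":0,"twist":0,"hand":-1}]' | grep -E "ee_pos|force"; for i in 1 2 3; do python3 -m jog '[{"dx":0,"dy":0.02,"dz":0,"twist":0,"hand":-1},{"dx":0,"dy":0,"dz":0,"twist":0,"hand":-1}]' | grep -E "ee_pos|force"; done
```

```text
ee_pos: [0.5689, -0.1572, 0.0686]
contact_force: [-2.7, 0.7, -1.1]
ee_pos: [0.5709, -0.1576, 0.0686]
contact_force: [-2.2, 0.8, -2.5]
ee_pos: [0.5717, -0.1577, 0.0686]
contact_force: [-2.8, 0.4, -1.9]
ee_pos: [0.572, -0.1578, 0.0686]
contact_force: [-4.2, 1.9, -1.4]
```

```bash
for i in 1 2; do python3 -m jog '[{"dx":0,"dy":0.02,"dz":0,"twist":0,"hand":-1},{"dx":0,"dy":0,"dz":0,"twist":0,"hand":-1}]' | grep -E "ee_pos|force"; done
```

```text
ee_pos: [0.5721, -0.1578, 0.0686]
contact_force: [-5.3, 0.8, 1.0]
ee_pos: [0.5723, -0.1578, 0.0686]
contact_force: [-8.2, 2.1, 1.6]
```

```bash
python3 -m jog '[{"dx":0,"dy":-0.1,"dz":0,"twist":0,"hand":-1},{"dx":0,"dy":-0.04,"dz":-0.3,"twist":0,"hand":-1},{"dx":0,"dy":0,"dz":-1,"twist":0,"hand":-1},{"dx":0,"dy":-0.2,"dz":-0.9,"twist":0,"hand":-1},{"dx":0,"dy":-0.2,"dz":-0.9,"twist":0,"hand":-1},{"dx":0,"dy":-0.3,"dz":-0.1,"twist":0,"hand":-1},{"dx":0,"dy":0,"dz":0,"twist":0,"hand":-1},{"dx":0,"dy":0,"dz":0,"twist":0,"hand":-1},{"dx":0,"dy":0,"dz":0,"twist":0,"hand":-1},{"dx":0,"dy":0,"dz":0,"twist":0,"hand":-1}]'
python3 - <<'E'
from h import *
im,d,P,K,M=shot('wrist','w5'); np.save('w5P.npy',P)
a=np.radians(-10.5); ax=np.array([np.cos(a),np.sin(a)]); n=np.array([-ax[1],ax[0]])
Q=P.reshape(-1,3); rel=Q[:,:2]-[.5275,-.1494]; t=rel@ax*1000; w=rel@n*1000
b=(abs(w)<8)&(abs(t)<9)
for lo,hi in zip(range(-9,9,2),range(-7,11,2)):
    k=(abs(w)<3)&(t>=lo)&(t<hi); print(lo,k.sum(),np.nanmedian(Q[k,2]).round(4))
cv2.imwrite('pics/w5c.png',cv2.resize(im[0:330,160:400],None,fx=1.8,fy=1.8))
E
```

```text
clock: 14.05
ee_pos: [0.5335, -0.1506, 0.2272]
orientation: [-3.139, -0.0, 1.386]
contact_force: [0.2, -1.2, 0.1]
gripper_width: -0.0
-9 19 0.0658
-7 414 0.2763
-5 1287 0.3018
-3 122 0.2647
-1 131 0.2655
1 75 0.2646
3 74 0.2647
5 76 0.2651
7 87 0.2648
```

View pics/w5c.png

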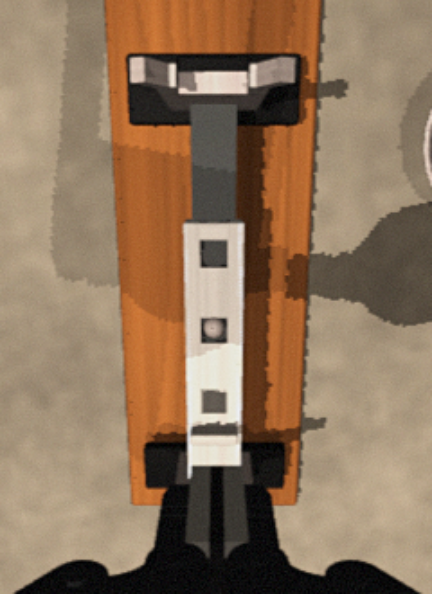

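```bash
python3 - <<'E'
from h import *
a=np.radians(-10.5); ax=np.array([np.cos(a),np.sin(a)]); n=np.array([-ax[1],ax[0]])
Pw=np.load('w5P.npy'); im,d,Pt,K,M=shot('top')
for nm,P in [('w5',Pw),('w2',np.load('w2P.npy')),('top',Pt)]:
    Q=P.reshape(-1,3); rel=Q[:,:2]-[.5275,-.1494]; t=rel@ax*1000; w=rel@n*1000
    for nf,lo,hi in [('fix',-150,-90),('slide',30,110)]:
        k=(abs(w)<35)&(t>lo)&(t<hi)&(Q[:,2]>.095)&(Q[:,2]<.15)
        if k.sum()<5: continue
        print(nm,nf,k.sum(),'t',np.percentile(t[k],[2,50,98]).round(1),'w',np.percentile(w[k],[1,99]).round(1),'zmax',np.percentile(Q[k,2],99).round(4))
        for zlo,zhi in [(.1,.107),(.107,.12),(.12,.13),(.13,.14)]:
            for sg in (-1,1):
                j=k&(Q[:,2]>zlo)&(Q[:,2]<zhi)&(w*sg>8)
                if j.sum(): print('   ',zlo,sg,j.sum(),w[j].min().round(1),w[j].max().round(1),'t',np.median(t[j]).round(1))
        f=k&(abs(w)<9); print('   floor',f.sum(),np.median(Q[f,2]) if f.sum() else '',np.percentile(t[f],[2,98]) if f.sum() else '')
s=arm.observe(); print(s['ee_pos'])
rows([.5567,.2027,.24],np.radians(83.65))
E
```

```text
w5 fix 1364 t [-115.4 -110.9 -107.5] w [-29.2  28.2] zmax 0.1364
    0.1 -1 130 -21.8 -8.0 t -111.1
    0.1 1 107 8.1 21.2 t -111.2
    0.107 -1 36 -22.3 -14.4 t -107.6
    0.107 1 35 13.5 21.4 t -107.6
    0.12 -1 174 -26.7 -14.7 t -111.3
    0.12 1 176 13.5 25.5 t -111.1
    0.13 -1 200 -29.8 -20.9 t -111.2
    0.13 1 198 19.7 28.9 t -111.3
   floor 324 0.10158397314707163 [-115.42628302 -107.58047278]
w2 fix 1047 t [-115.4 -111.6 -107.6] w [-29.1  28.5] zmax 0.1364
    0.1 -1 97 -14.4 -8.1 t -111.6
    0.1 1 77 8.0 13.4 t -111.5
    0.107 -1 18 -16.6 -14.3 t -112.4
    0.107 1 22 13.6 21.2 t -107.9
    0.12 -1 147 -24.3 -14.4 t -111.4
    0.12 1 124 14.1 20.8 t -111.8
    0.13 -1 167 -29.9 -21.0 t -111.7
    0.13 1 164 20.0 28.8 t -111.6
   floor 264 0.10156784045104467 [-115.20730856 -107.93962813]
w2 slide 224 t [48.5 49.3 56.6] w [-29.4  21.1] zmax 0.1361
    0.1 -1 42 -21.7 -9.6 t 49.0
    0.1 1 10 19.0 21.8 t 49.1
    0.107 -1 12 -22.1 -19.3 t 49.0
    0.12 -1 23 -27.0 -22.1 t 49.0
    0.13 -1 94 -29.6 -22.4 t 51.7
   floor 0  
top fix 110 t [-117.3 -113.4 -109.5] w [-28.3  2
[... 169 characters left out ...]
6 -13.8 t -113.8
    0.12 1 8 14.1 19.7 t -113.3
    0.13 -1 18 -28.3 -18.1 t -113.2
    0.13 1 14 20.2 28.6 t -113.5
   floor 31 0.10358826863903114 [-117.17440389 -109.79998745]
top slide 152 t [87.9 90.8 96.3] w [-28.1  28. ] zmax 0.1378
    0.1 -1 17 -21.1 -8.6 t 91.0
    0.1 1 10 8.2 21.7 t 89.0
    0.107 -1 12 -22.7 -14.3 t 89.8
    0.107 1 6 13.9 21.7 t 88.5
    0.12 -1 17 -24.5 -14.6 t 90.5
    0.12 1 12 12.9 24.8 t 90.4
    0.13 -1 21 -28.8 -19.1 t 91.9
    0.13 1 17 20.3 28.6 t 91.6
   floor 34 0.10291978605642282 [88.27510104 95.49101557]
[ 0.53352286 -0.15066055  0.22752783]
units x,y,z [ 7.032 -0.843 -0.245] twist(units, tool z down so negated) -0.0235 rows>= 0.49254305207950766
```

```bash
python3 -m jog '[{"dx":0.95,"dy":-0.1,"dz":0,"twist":0,"hand":1},{"dx":0.95,"dy":-0.1,"dz":0,"twist":0,"hand":1},{"dx":0.95,"dy":-0.1,"dz":0,"twist":0,"hand":1},{"dx":0.95,"dy":-0.1,"dz":0,"twist":0,"hand":1},{"dx":0.95,"dy":-0.1,"dz":0,"twist":0,"hand":1},{"dx":0.95,"dy":-0.1,"dz":0,"twist":-0.012,"hand":1},{"dx":0.95,"dy":-0.1,"dz":0,"twist":-0.012,"hand":1},{"dx":0.4,"dy":-0.1,"dz":0,"twist":0,"hand":1},{"dx":0,"dy":0,"dz":0,"twist":0,"hand":1},{"dx":0,"dy":0,"dz":0,"twist":0,"hand":1},{"dx":0,"dy":0,"dz":0,"twist":0,"hand":1}]'
python3 - <<'E'
from h import *
for c in ['wrist','top']:
    im,d,P,K,M=shot(c,'p_'+c)
    r=arm.masks_of(c,'pin_mid')
    if not r: print('none'); continue
    print(r[0]['p'],r[0]['box'])
    Q=P[r[0]['mask']]; Q=Q[(Q[:,2]>.024)&(Q[:,2]<.06)]
    print(cv2.minAreaRect((Q[:,:2]*1000).astype(np.float32)),np.percentile(Q[:,2],98))
    k=Q[Q[:,2]>.033]; rc=cv2.minAreaRect((k[:,:2]*1000).astype(np.float32)); print('barrel',rc)
s=arm.observe(); print(s['ee_pos'],s['orientation'],s['gripper_width'])
E
```

```text
clock: 15.25
ee_pos: [0.5556, 0.202, 0.2285]
orientation: [-3.141, 0.001, 1.461]
contact_force: [0.3, 0.4, -0.2]
gripper_width: 0.0854
0.93 [258.5, 31.0, 304.1, 297.2]
((559.2598876953125, 201.81845092773438), (39.13600158691406, 285.1639404296875), 83.6720199584961) 0.039876955237258586
barrel ((559.3989868164062, 202.04653930664062), (31.122093200683594, 179.2653045654297), 82.9423599243164)
0.89 [228.5, 188.0, 249.9, 254.8]
((492.5032043457031, 208.7095947265625), (39.46713638305664, 152.13108825683594), 83.64811706542969) 0.04231468240322146
barrel ((497.83099365234375, 207.24172973632812), (34.97784423828125, 139.4180908203125), 84.22854614257812)
[0.55578928 0.20187141 0.22893912] [3.14155497e+00 1.74981694e-04 1.45972152e+00] 0.08554215340775292
```

View pics/p_wrist.png

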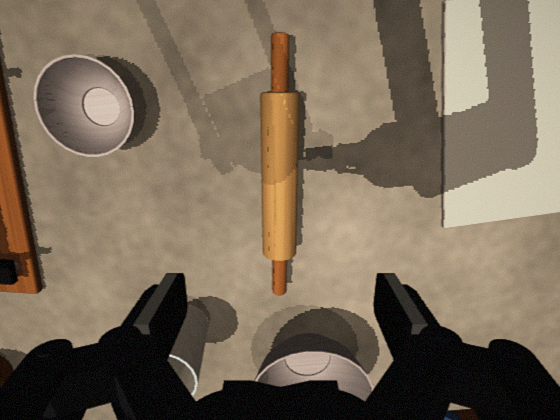

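```bash
python3 -m jog '[{"dx":0.01,"dy":0.07,"dz":0.9,"twist":0,"hand":1},{"dx":0,"dy":0,"dz":0.9,"twist":0,"hand":1},{"dx":0,"dy":0,"dz":0.9,"twist":0,"hand":1},{"dx":0,"dy":0,"dz":0.8,"twist":0,"hand":1},{"dx":0,"dy":0,"dz":0.5,"twist":0,"hand":1},{"dx":0,"dy":0,"dz":0.3,"twist":0,"hand":1},{"dx":0,"dy":0,"dz":0.1,"twist":0,"hand":1},{"dx":0,"dy":0,"dz":0,"twist":0,"hand":1},{"dx":0,"dy":0,"dz":0,"twist":0,"hand":1}]'; python3 -c "
from h import *
rows([.5593,.2019,.005],1.46)"
```

```text
clock: 16.35
ee_pos: [0.5601, 0.2031, 0.0099]
orientation: [3.14, -0.001, 1.461]
contact_force: [-0.0, 0.3, -0.1]
gripper_width: 0.0854
units x,y,z [-0.026 -0.014  0.097] twist(units, tool z down so negated) 0.0003 rows>= 0.006275073738591491
```

```bash
python3 -m jog '[{"dx":-0.02,"dy":-0.01,"dz":0.08,"twist":0,"hand":1},{"dx":0,"dy":0,"dz":0,"twist":0,"hand":1},{"dx":0,"dy":0,"dz":0,"twist":0,"hand":-1},{"dx":0,"dy":0,"dz":0,"twist":0,"hand":-1},{"dx":0,"dy":0,"dz":0,"twist":0,"hand":-1},{"dx":0,"dy":0,"dz":0,"twist":0,"hand":-1},{"dx":0,"dy":0,"dz":0,"twist":0,"hand":-1},{"dx":0,"dy":0,"dz":0,"twist":0,"hand":-1},{"dx":0,"dy":0,"dz":0,"twist":0,"hand":-1}]'; python3 -m jog '[{"dx":0,"dy":0,"dz":-0.2,"twist":0,"hand":-1},{"dx":0,"dy":0,"dz":-0.4,"twist":0,"hand":-1},{"dx":0,"dy":0,"dz":-0.8,"twist":0,"hand":-1},{"dx":0,"dy":0,"dz":-0.9,"twist":0,"hand":-1},{"dx":0,"dy":0,"dz":-0.9,"twist":0,"hand":-1},{"dx":0,"dy":0,"dz":-0.8,"twist":0,"hand":-1},{"dx":0,"dy":0,"dz":-0.4,"twist":0,"hand":-1},{"dx":0,"dy":0,"dz":0,"twist":0,"hand":-1},{"dx":0,"dy":0,"dz":0,"twist":0,"hand":-1},{"dx":0,"dy":0,"dz":0,"twist":0,"hand":-1}]'
python3 - <<'E'
from h import *
im,d,P,K,M=shot('wrist','p2')
r=arm.masks_of('wrist','pin_mid')[0]; s=arm.observe(); print(r['p'],r['box'])
Q=P[r['mask']]; Q=Q[abs(Q[:,2]-s['ee_pos'][2]-.02)<.03]
c,sz,a=cv2.minAreaRect((Q[:,:2]*1000).astype(np.float32)); print(c,sz,a,np.percentile(Q[:,2],[2,50,98]))
Rm=R.from_euler('xyz',s['orientation']).as_matrix(); L=(Q-s['ee_pos'])@Rm*1000
print('in tool',L.min(0).round(1),L.max(0).round(1))
for lo in range(-150,150,10):
    k=(L[:,1]>=lo)&(L[:,1]<lo+10)
    if k.sum()>5: print(lo,k.sum(),'x',np.percentile(L[k,0],[3,97]).round(1),'ztop',np.percentile(L[k,2],3).round(1))
rows([.5182,-.1482,.20],np.radians(79.5))
E
```

```text
clock: 17.25
ee_pos: [0.5587, 0.2022, 0.0054]
orientation: [3.141, -0.0, 1.462]
contact_force: [-0.8, -0.5, 5.9]
gripper_width: 0.0381
clock: 18.25
ee_pos: [0.5569, 0.2019, 0.2226]
orientation: [-3.137, 0.002, 1.462]
contact_force: [-1.2, 0.1, -3.1]
gripper_width: 0.0385
0.87 [223.4, 0.0, 339.1, 389.6]
(523.0330200195312, 205.72523498535156) (41.26869201660156, 158.54031372070312) 83.72570037841797 [0.24136291 0.2537523  0.25719581]
in tool [ -20.5 -113.6  -36.3] [20.7 44.9 -6. ]
-120 448 x [-7.   9.2] ztop -23.6
-110 1765 x [-6.9  9.2] ztop -23.8
-100 1598 x [-6.8  9.1] ztop -23.7
-90 3235 x [-16.5  18.2] ztop -34.4
-80 3341 x [-16.8  18.6] ztop -34.5
-70 3049 x [-16.7  18.5] ztop -34.4
-60 2808 x [-16.7  18.6] ztop -34.5
-50 2571 x [-16.8  18.6] ztop -34.4
-40 2377 x [-16.8  18.6] ztop -34.4
-30 2202 x [-16.8  18.4] ztop -34.4
-20 2037 x [-17.   18.3] ztop -34.2
-10 1869 x [-16.8  18.1] ztop -34.3
0 1730 x [-16.4  18.1] ztop -34.2
10 1621 x [-16.6  18.5] ztop -34.2
20 1504 x [-16.9  18.4] ztop -34.2
30 761 x [-17.7  19.6] ztop -34.0
40 46 x [-18.3  20.4] ztop -24.4
units x,y,z [-7.044 -0.008  0.462] twist(units, tool z down so negated) 0.0235 rows>= 0.49335880621386446
```

```bash
python3 -m jog '[{"dx":-0.4,"dy":0,"dz":0,"twist":0,"hand":-1},{"dx":-0.8,"dy":0,"dz":0,"twist":0,"hand":-1},{"dx":-0.9,"dy":0,"dz":0,"twist":0,"hand":-1},{"dx":-0.9,"dy":0,"dz":0,"twist":0,"hand":-1},{"dx":-0.9,"dy":0,"dz":0,"twist":0,"hand":-1},{"dx":-0.9,"dy":0,"dz":0,"twist":0,"hand":-1},{"dx":-0.9,"dy":0,"dz":0,"twist":0,"hand":-1},{"dx":-0.8,"dy":0,"dz":0,"twist":0,"hand":-1},{"dx":-0.4,"dy":0,"dz":0,"twist":0,"hand":-1},{"dx":-0.14,"dy":0,"dz":0,"twist":0.0235,"hand":-1},{"dx":0,"dy":0,"dz":0,"twist":0,"hand":-1},{"dx":0,"dy":0,"dz":0,"twist":0,"hand":-1}]'; python3 -m jog '[{"dx":0,"dy":0,"dz":0,"twist":0,"hand":-1},{"dx":0,"dy":0,"dz":0,"twist":0,"hand":-1},{"dx":0,"dy":0,"dz":0,"twist":0,"hand":-1}]'; python3 -c "
from h import *
rows([.5182,-.1488,.16],np.radians(79.5))"
```

```text
clock: 19.55
ee_pos: [0.5196, -0.1473, 0.2238]
orientation: [-3.139, -0.001, 1.389]
contact_force: [0.1, -0.1, -1.9]
gripper_width: 0.038
clock: 19.85
ee_pos: [0.5202, -0.1469, 0.2249]
orientation: [-3.142, -0.0, 1.389]
contact_force: [0.2, 0.2, -2.7]
gripper_width: 0.0384
units x,y,z [-0.044 -0.033  1.298] twist(units, tool z down so negated) 0.0005 rows>= 0.011206099022473149
```

Descend to just above the forks and check alignment.

```bash
python3 -m jog '[{"dx":-0.04,"dy":-0.03,"dz":0.4,"twist":0,"hand":-1},{"dx":0,"dy":0,"dz":0.4,"twist":0,"hand":-1},{"dx":0,"dy":0,"dz":0.4,"twist":0,"hand":-1},{"dx":0,"dy":0,"dz":0.1,"twist":0,"hand":-1},{"dx":0,"dy":0,"dz":0,"twist":0,"hand":-1},{"dx":0,"dy":0,"dz":0,"twist":0,"hand":-1},{"dx":0,"dy":0,"dz":0,"twist":0,"hand":-1}]'; python3 - <<'E'
from h import *
im,d,P,K,M=shot('wrist'); im2=arm.camera('scene')[0]
a=cv2.resize(im[0:350,160:400],None,fx=1.6,fy=1.6); b=cv2.resize(im2[200:400,110:290],None,fx=2.2,fy=2.8)
cv2.imwrite('pics/pl.png',cv2.hconcat([a,b[:a.shape[0]]]) )
ax_=np.radians(-10.5); ax=np.array([np.cos(ax_),np.sin(ax_)]); n=np.array([-ax[1],ax[0]])
Q=P.reshape(-1,3); rel=Q[:,:2]-[.5182,-.1482]; t=rel@ax*1000; w=rel@n*1000
for lo in range(-150,60,10):
    k=(t>=lo)&(t<lo+10)&(abs(w)<24)&(Q[:,2]>.15)&(Q[:,2]<.21)
    if k.sum()>5: print(lo,k.sum(),'w',np.percentile(w[k],[3,97]).round(1),'ztop',np.percentile(Q[k,2],97).round(4))
s=arm.observe(); print(s['ee_pos'],s['contact_force']); rows([.5182,-.1488,.10],np.radians(79.5))
E
```

```text
clock: 20.55
ee_pos: [0.5193, -0.1496, 0.1611]
orientation: [3.139, 0.0, 1.388]
contact_force: [-0.4, -0.1, -1.2]
gripper_width: 0.038
-120 192 w [-8.5  8.3] ztop 0.1842
-110 1792 w [-8.2  8.1] ztop 0.1845
-100 1630 w [-8.1  8.1] ztop 0.1846
-90 2964 w [-17.4  16.9] ztop 0.1952
-80 3394 w [-17.8  17.4] ztop 0.1954
-70 3101 w [-17.9  17.4] ztop 0.1953
-60 2845 w [-17.9  17.4] ztop 0.1953
-50 2611 w [-17.8  17.5] ztop 0.1953
-40 2397 w [-17.9  17.5] ztop 0.1954
-30 2219 w [-17.9  17.3] ztop 0.1954
-20 2428 w [-22.6  22.7] ztop 0.2082
-10 3465 w [-23.   22.9] ztop 0.2012
0 2314 w [-20.4  20. ] ztop 0.2005
10 1774 w [-19.3  18.9] ztop 0.1987
20 1532 w [-17.9  17.5] ztop 0.1953
30 940 w [-18.6  18.1] ztop 0.1952
40 74 w [-19.5  19.4] ztop 0.1867
[ 0.51898544 -0.14954075  0.16094348] [ 1.22823845 -0.37759623 -2.00504374]
units x,y,z [ 0.012 -0.021  1.219] twist(units, tool z down so negated) 0.0001 rows>= 0.0015059167196541043
```

View pics/pl.png

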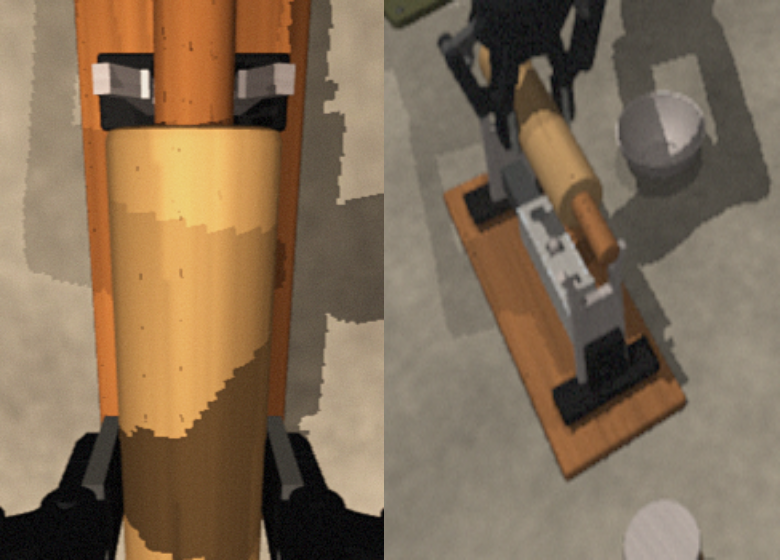

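```bash
python3 -m jog '[{"dx":0.01,"dy":-0.01,"dz":0.25,"twist":0,"hand":-1},{"dx":0,"dy":0,"dz":0.25,"twist":0,"hand":-1},{"dx":0,"dy":0,"dz":0.25,"twist":0,"hand":-1},{"dx":0,"dy":0,"dz":0.2,"twist":0,"hand":-1},{"dx":0,"dy":0,"dz":0.1,"twist":0,"hand":-1},{"dx":0,"dy":0,"dz":0.06,"twist":0,"hand":-1},{"dx":0,"dy":0,"dz":0.04,"twist":0,"hand":-1},{"dx":0,"dy":0,"dz":0,"twist":0,"hand":-1},{"dx":0,"dy":0,"dz":0,"twist":0,"hand":-1},{"dx":0,"dy":0,"dz":0,"twist":0,"hand":-1}]'; for i in 1 2 3; do python3 -m jog '[{"dx":0,"dy":0,"dz":0.02,"twist":0,"hand":-1},{"dx":0,"dy":0,"dz":0,"twist":0,"hand":-1},{"dx":0,"dy":0,"dz":0,"twist":0,"hand":-1}]' | grep -E "ee_pos|force"; done
```

```text
clock: 21.65
ee_pos: [0.5182, -0.1489, 0.1029]
orientation: [3.141, 0.0, 1.388]
contact_force: [-0.7, -0.3, -1.4]
gripper_width: 0.0385
ee_pos: [0.5179, -0.1488, 0.1015]
contact_force: [-1.3, -0.8, -2.7]
ee_pos: [0.5178, -0.1487, 0.1004]
contact_force: [0.1, 0.3, -1.7]
ee_pos: [0.5178, -0.1487, 0.0993]
contact_force: [0.4, -0.1, -2.2]
```

```bash
for i in 1 2 3 4 5; do python3 -m jog '[{"dx":0,"dy":0,"dz":0.015,"twist":0,"hand":-1},{"dx":0,"dy":0,"dz":0,"twist":0,"hand":-1},{"dx":0,"dy":0,"dz":0,"twist":0,"hand":-1}]' | grep -E "ee_pos|force"; done
```

```text
ee_pos: [0.5178, -0.1487, 0.0986]
contact_force: [-0.6, -1.4, -2.6]
ee_pos: [0.5178, -0.1487, 0.0979]
contact_force: [0.1, -0.1, -1.7]
ee_pos: [0.5178, -0.1487, 0.0971]
contact_force: [0.0, 0.7, -2.3]
ee_pos: [0.5179, -0.1488, 0.0965]
contact_force: [-0.8, 0.2, -1.6]
ee_pos: [0.518, -0.1488, 0.0964]
contact_force: [-2.5, 0.8, 6.0]
```

```bash
python3 -m jog '[{"dx":0,"dy":0,"dz":-0.008,"twist":0,"hand":-1},{"dx":0,"dy":0,"dz":0,"twist":0,"hand":0.1},{"dx":0,"dy":0,"dz":0,"twist":0,"hand":0.3},{"dx":0,"dy":0,"dz":0,"twist":0,"hand":0.6},{"dx":0,"dy":0,"dz":0,"twist":0,"hand":1},{"dx":0,"dy":0,"dz":0,"twist":0,"hand":1},{"dx":0,"dy":0,"dz":0,"twist":0,"hand":1},{"dx":0,"dy":0,"dz":0,"twist":0,"hand":1}]'
```

```text
clock: 24.85
ee_pos: [0.5179, -0.1488, 0.096]
orientation: [-3.142, 0.0, 1.388]
contact_force: [0.4, -1.1, -0.5]
gripper_width: 0.0853
```

```bash
python3 -m jog '[{"dx":0,"dy":0,"dz":-0.2,"twist":0,"hand":1},{"dx":0,"dy":0,"dz":-0.5,"twist":0,"hand":1},{"dx":0,"dy":0,"dz":-0.8,"twist":0,"hand":1},{"dx":0,"dy":0,"dz":-0.8,"twist":0,"hand":1},{"dx":0,"dy":0,"dz":-0.6,"twist":0,"hand":1},{"dx":0,"dy":0,"dz":0,"twist":0,"hand":1},{"dx":0,"dy":0,"dz":0,"twist":0,"hand":1},{"dx":0,"dy":0,"dz":0,"twist":0,"hand":1}]'; python3 - <<'E'
from h import *
im,d,P,K,M=shot('wrist'); im2=arm.camera('scene')[0]; im3,d3,P3,_,_=shot('top')
a=cv2.resize(im[0:350,160:400],None,fx=1.6,fy=1.6); b=cv2.resize(im2[200:400,110:290],None,fx=2.2,fy=2.8)
cv2.imwrite('pics/end.png',cv2.hconcat([a,b[:a.shape[0]]]) )
for nm in ['pin_mid','small_bowl','cup','dish']:
    for r in arm.masks_of('top',nm)[:1]:
        q=P3[r['mask']]; print(nm,round(r['p'],2),r['box'],np.nanmedian(q,0).round(3))
ax_=np.radians(-10.5); ax=np.array([np.cos(ax_),np.sin(ax_)]); n=np.array([-ax[1],ax[0]])
Q=P.reshape(-1,3); rel=Q[:,:2]-[.5182,-.1482]; t=rel@ax*1000; w=rel@n*1000
for lo in range(-150,140,20):
    k=(t>=lo)&(t<lo+20)&(abs(w)<19)&(Q[:,2]>.105)&(Q[:,2]<.16)
    if k.sum()>5: print(lo,k.sum(),'w',np.percentile(w[k],[3,97]).round(1),'ztop',np.percentile(Q[k,2],90).round(4))
E
```

```text
clock: 25.65
ee_pos: [0.5169, -0.1484, 0.2402]
orientation: [-3.14, -0.0, 1.388]
contact_force: [0.4, 0.8, 0.1]
gripper_width: 0.0852
pin_mid 0.65 [380.0, 143.0, 413.0, 276.0] [ 0.494 -0.141  0.126]
small_bowl 0.63 [293.9, 210.7, 336.5, 254.4] [0.463 0.02  0.017]
cup 0.98 [283.4, 89.3, 320.1, 126.8] [0.761 0.052 0.047]
dish 0.96 [135.3, 276.0, 176.3, 321.6] [0.314 0.397 0.017]
-150 418 w [-7.6  8.9] ztop 0.1196
-130 736 w [-7.8  9.1] ztop 0.1196
-110 885 w [-17.7  17.7] ztop 0.1223
-90 1331 w [-17.2  17.7] ztop 0.1303
-70 1307 w [-17.6  17.4] ztop 0.1304
-50 1196 w [-17.2  17.8] ztop 0.1304
-30 1110 w [-17.7  17.5] ztop 0.1303
-10 1027 w [-17.2  17.8] ztop 0.1303
10 966 w [-17.6  17.5] ztop 0.1302
30 899 w [-17.2  17.8] ztop 0.1302
50 836 w [-17.5  17.5] ztop 0.1303
70 768 w [-17.8  17.7] ztop 0.1302
90 406 w [-18.7  18.5] ztop 0.1232
110 320 w [-8.2  8.5] ztop 0.1193
130 181 w [-7.2  8.5] ztop 0.1195
```

View pics/end.png

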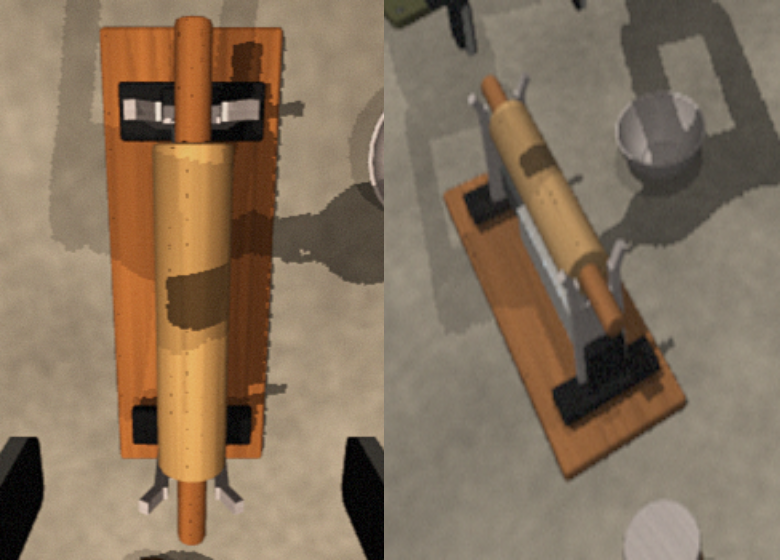

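The pin lies level in both forks: its top is at 0.130 m along the whole barrel, and both handles sit in their notches. The bystanders have not moved.

```bash
python3 -c "
from cell import arm
print(arm.finish_job())"
```

```text
the job is handed in; nothing more can be done
None
```

The rest is one hole longer, the rolling pin is lying in both forks, and I handed the job in at about 26 s of the 72 s allowed.

- **Button and tube:** I pressed the button flush and slid the tube out until it stopped dead. At control-step readings the fingertip pressed the tube with at most about 15 N and pushed along it with at most about 8 N. A close picture showed the button standing up in the middle hole.
- **Pin:** I lowered it in steps of under 1 mm until the wrist felt contact (about 8 N), then let go and lifted clear.
- **Last checks:**
  - The pin is level (barrel top 0.130 m along its whole length) and centred to within 1 mm across, with both handles in their notches.
  - The bowl, cup and dish are within about 2 mm of where they started, which is within camera error.
- **Not rechecked:** The pin hides the button, so I could not check the lock again after placing it.
- **Hiccups:** The first two move commands were refused as malformed and did nothing. One attempt to measure the tube's rear end gave a wrong reading. I worked from the hole positions in the picture instead.

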